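# Hang the calibration load on a load cell and record it

### The arm

A 6-joint arm with a two-finger parallel gripper is mounted at the origin on the work surface. World frame = base frame: x ahead of the robot, y to its left, z up, the work surface at z = 0. Lengths are in mm, angles in rad, forces in N, time in s.
With the tool pointing down it reaches from about 250 to 775 mm from the base axis. Payload 4 kg.
Tool frame: the origin (TCP) lies on the centre line of the jaws, within the pads' length; the fingertips stand 8 mm ahead of it and the grasp point (between the pads) lies 11 mm behind it; z points along the fingers, y is the line along which they close (so a half turn about z gives the same grasp; the last joint's range is limited). The gripper opens to 94 mm and grips with 3 to 60 N. Pads are 16 mm wide; open, the fingers measure 119 mm over their backs; the gripper's body (75 mm by 177 mm) begins 78 mm behind the grasp point.
Start: joints at [-1.338, 0.087, 1.371, -0, 1.684, -0.103], TCP at [181.236, -519.3, 213.506] pointing down, gripper open.
Joint ranges: [-3.1, 3.1], [-0.76, 2.03], [0.27, 2.55], [-1.08, 4.22], [0.17, 2.65], [-2.57, 2.57]. Speed limits (rad/s): [2.79, 2.79, 3.14, 3.14, 3.14, 3.14].

### API

Orientations are given as a unit quaternion [w, x, y, z].
In Python, from cell import * gives the robot as it stands. The module is installed in compiled form; this text tells all that it offers.
- The arm moves only by the shell command python3 -m creep 'ROWS' [OPENING] [FORCE]. ROWS is JSON, a list of rows, each an object with "offset": the shift along the tool's x, y, z in cm, a list of three; "roll": the turn about the tool's z in rad. A call has 1 to 20 rows; each row shifts and turns the commanded pose from where the row before left it, along the tool's axes as they then stand; what a row does not reach is not made up. A row lasts 1/8 s, in which the tool goes at most 62.5 mm and 10.7 degrees, less where a joint would pass 70% of its speed; a pose out of reach is approached as far as the arm can. A call with a gripper value outside its range is refused whole. OPENING is the finger opening in cm, from 0 to 9.4, set as the call begins (- or left out, the last holds). The fingers move at their own pace and stop on an object; FORCE is the grip in N (left out, the last holds). Time passes only in rows, so rows that do not move let the fingers close. It gives the time, the measured TCP pose, the force, the opening and the grip force at its end, in the units of the state.
- get_obs(): the state, without advancing time (a new reading comes with each control period).
- read_camera(name): name is "side" or "top" or "wrist"; returns a dict with "color" (480x640x3 uint8, blue, green, red), "intrinsics" (3x3 intrinsics, pixels), "view" (4x4, takes a point from world to camera coordinates); the wrist camera has in their place "hand_eye" (4x4, takes a point from camera to tool coordinates, whose origin is the TCP and whose axes are the flange's). Camera axes: x right, y down, z forward; pixel columns grow to the right and rows downward; lengths in mm; the calibration is good to about 2 mm. A picture is of the moment at which its call begins: read the wrist's pose just before it. There is no depth.
- finish_job(): hands the job in; it is judged then, once.
Trained networks look in the newest picture that a camera, given by its name, has taken for a name from the list of things; names that differ only in an ending like _2 or _b are one class to them, and where a whole thing is asked for, a point or a joint stands for the part that bears it (a point fixed in the world has none). Each returns a list of dicts, best first, with "confidence" (0 to 1); they miss things now and then, are a little off and sometimes report something else, mostly with a low value. They report only what shows in the picture. A call takes as long as a camera call. They do not tell look-alikes from the thing itself.
- find_in(name, camera): "box" ([centre column, centre row, width, height] in pixels, round what is visible of it).
- silhouettes(name, camera): "pixels" (480x640 bool, what is visible of it) and "box" ([centre column, centre row, width, height] in pixels, round what is visible of it).
The state is a dict: "time": time; "qpos": joint angles; "joint_velocities": joint speeds; "tau": joint torques, N m; "eef_pos": TCP position; "tcp_rot": TCP orientation; "contact_force": force on the tool from outside, world axes, zero at the start; "torque": the same for the moment, N m; "width": finger opening in mm; "finger_force": force on a finger pad.
Only numpy, scipy, OpenCV 4.12 (cv2) and the standard library are available. Lean on these libraries where they do the work, as an engineer would, in place of code of your own. Each camera call takes 0.05 s, during which the arm holds its last target. There are 200 camera calls.

### The job

Take the weight carrier off its parking hook by the black grip and hang it gently on the hook of the bar load cell, without setting it down on the way and keeping it level so that both weights stay standing in its pan. When you have let go and it hangs still, and not before, press the indicator's raised round key all the way down to record the load, and let the key up again. Leave the multimeter, the heat gun and the wrench where they are.

Things in the scene. Friction and masses are not known exactly. Their poses are not given: they have to be found in the camera images.
- park_stand: parking hook, fixed to the table (top at z = 0): a steel round post (22 mm thick, 244 mm high) on a round foot (90 mm), with an 8 mm round shank reaching level from it to an upturned hook. Origin on the table straight below the hook's saddle; -x points from the post along the shank to the hook's open nose, z up; the post's axis is at +130 mm on x
- park_seat (a point): centre of the carrier's bail bar when seated in the parking hook, 220 mm above the stand's origin; axes as park_stand. The hook is an open V with 38 degree flanks; its nose ends 32 mm from the seat on -x and its top is 16 mm above this point. To come off or go on, the bar is lifted 25 mm or more above the seat and moved along x, over the nose
- cell_stand: load cell, fixed: a square aluminium post (40 mm) on a 110 x 100 mm foot plate; on top lies a level square aluminium bar (130 x 25 x 25 mm, a cut-out in its sides, a small white block on it) with a hook in its free end. Origin on the table straight below the saddle; -x points along the bar to the hook's nose, z up. Bar from +45 to +175 mm on x, top 243 mm high; post at +160 mm
- cell_seat (a point): centre of the carrier's bail bar when seated in the load cell's hook, 220 mm above the stand's origin; axes as cell_stand. The hook has the same V, nose and heights as the parking hook and is entered the same way: from beyond its nose, over the nose and down
- carrier: weight carrier, loose, about 0.28 kg without its weights, on the parking hook at the start, turned as that hook within 5 degrees: a round steel pan (130 mm across, lip 14 mm high, floor 4 mm thick) on a bail of 7 mm rod, black plastic grip on top. Origin at the centre of the pan's underside (75 mm above the table when hung), z up
- bail_top (a point): centre of the bail's level bar, which lies across the hook, 145 mm above the carrier's origin; axes as carrier. The bail lies in the plane x = 0: the bar runs along y to +-22 mm, then slopes down to legs at y = +-61.5 mm, z = 118 mm. Moved sideways (along y) at a hook, the bail would strike it: first go over 45 mm out along the hook's -x
- carrier_grip (a point): centre of the black grip, 180 mm above the carrier's origin; axes as carrier. A flat block 32 mm along x, 16 mm thick along y, 46 mm tall: pinch it from above across its thickness (along y). Fingertips that reach no lower than 20 mm below this point stay clear of bail and hook
- weight_a: knobbed brass test weight, loose, 0.2 kg, 32 mm across and 62 mm tall, standing in the pan at about x = -27 mm of the carrier. Origin at the centre of its underside, z up
- weight_b: the second brass test weight, the same, standing at about x = +27 mm of the carrier
- indicator: weighing indicator, fixed: grey housing 110 mm along x, 160 mm along y, 36 mm high, with a tilted display along its far (+x) half (up to 62 mm high), three flat white touch keys and one raised round key. Origin at the centre of its underside, z up. The carrier at hook height passes over it, more safely when lifted
- record_key_top (a point): centre of the top face of the raised round key (30 mm across, in a black 46 mm collar), 58 mm above the table when not pressed; the key is pressed straight down
- record_key (a joint): travel of the round key: 0 up, 0.006 m fully down; a spring pushes it back, 1.5 N at the start and 5 N fully down
- multimeter: yellow multimeter, loose, 190 x 92 x 48 mm, lying at the side; origin at the centre of its underside
- heat_gun: black heat gun with a steel nozzle, loose, 230 x 180 x 68 mm, lying on its side; origin under its barrel
- wrench: open-ended wrench, loose, 170 mm long, lying on the table beyond the indicator; origin near its middle
There are look-alikes about, which are no part of the job. What is shaped like the carrier but blue or purple is not meant.

How it is judged:
By the outcome, as a careful person would: the job done as asked, in the order asked, and still so for the second after the job is handed in, with the robot touching nothing.
It also fails if it takes over 61 s, if anything falls off the work surface, if the arm or the gripper's body presses on something with over 40 N, if the wrist force passes 120 N, or if a joint passes its speed limit or range.

## Working session

There is one attempt and no reset: what is moved stays moved. The work goes in short steps, Python scripts to look and compute and a shell command to move; the robot and the scene stay as the last step left them, time stands still between calls to the robot, and variables do not carry over. Pictures are saved under pics/ and viewed, at most 12 in all, crops included, and the job is handed in when it is done.

```bash
mkdir -p pics; cat > h.py <<'E'
from cell import *
import numpy as np, cv2
E
python3 - <<'E'
from h import *
o=get_obs();print(o)
ims=[]
for c in("side","top"):
    r=read_camera(c);cv2.imwrite(f"pics/{c}0.png",r["color"]);print(c,r["intrinsics"].tolist(),np.round(r["view"],3).tolist())
    for n in("park_stand","cell_stand","carrier","carrier_grip","weight_a","indicator","record_key","multimeter","heat_gun","wrench"):
        for d in find_in(n,c)[:3]:print(n,round(d["confidence"],2),np.round(d["box"]).tolist())
E
```

```text
{'time': 0.0, 'qpos': array([-1.33810689e+00,  8.79317827e-02,  1.37221655e+00,  2.88131824e-05,
        1.68357965e+00, -1.03068447e-01]), 'joint_velocities': array([ 0.00039492, -0.00021246,  0.00123216,  0.00170943, -0.00018316,
       -0.00156981]), 'tau': array([-8.39736167e-04, -3.40187466e+01, -3.02423036e+01,  7.17013003e-02,
        3.31327273e-02, -1.77503907e-04]), 'eef_pos': array([ 181.11879532, -518.77805993,  212.33596275]), 'tcp_rot': array([-1.06635281e-03,  9.85940565e-01,  1.67092976e-01, -5.48608753e-05]), 'contact_force': array([-0.2308759 , -0.68019971,  0.74749332]), 'torque': array([-0.00064185,  0.01541987, -0.01577531]), 'finger_force': 0.0, 'width': 94.28529340296485}
side [[525.7658261137092, 0.0, 319.5952246959005], [0.0, 525.7658261137092, 242.92646721443825], [0.0, 0.0, 1.0]] [[-0.952, -0.304, 0.016, 494.475], [-0.246, 0.738, -0.628, 239.214], [0.18, -0.602, -0.778, 1396.79], [0.0, 0.0, 0.0, 1.0]]
park_stand 0.83 [313.0, 195.0, 63.0, 72.0]
cell_stand 0.73 [246.0, 312.0, 85.0, 78.0]
carrier 0.79 [343.0, 167.0, 42.0, 63.0]
carrier 0.69 [414.0, 229.0, 43.0
[... 751 characters left out ...]
.273], [0.0, 0.0, 0.0, 1.0]]
park_stand 0.59 [366.0, 214.0, 26.0, 27.0]
park_stand 0.45 [466.0, 281.0, 58.0, 71.0]
cell_stand 0.91 [248.0, 215.0, 33.0, 42.0]
carrier 0.97 [364.0, 251.0, 40.0, 41.0]
carrier 0.83 [421.0, 245.0, 39.0, 40.0]
carrier 0.7 [375.0, 323.0, 38.0, 36.0]
carrier_grip 0.97 [420.0, 245.0, 37.0, 34.0]
carrier_grip 0.86 [364.0, 251.0, 39.0, 37.0]
carrier_grip 0.61 [374.0, 321.0, 32.0, 39.0]
weight_a 0.63 [362.0, 257.0, 5.0, 11.0]
indicator 0.77 [317.0, 282.0, 48.0, 32.0]
record_key 0.61 [303.0, 287.0, 8.0, 4.0]
multimeter 0.91 [162.0, 286.0, 31.0, 51.0]
multimeter 0.22 [245.0, 225.0, 32.0, 62.0]
heat_gun 0.79 [464.0, 282.0, 56.0, 71.0]
wrench 0.53 [311.0, 196.0, 26.0, 38.0]
```

```bash
python3 - <<'E'
import cv2
s=cv2.imread("pics/side0.png")[125:375,190:450];t=cv2.imread("pics/top0.png")[185:345,220:450]
cv2.imwrite("pics/a.png",cv2.resize(s,(624,600),interpolation=cv2.INTER_CUBIC));cv2.imwrite("pics/b.png",cv2.resize(t,(800,556),interpolation=cv2.INTER_CUBIC))
E
```

```text
(no output)
```

View pics/a.png

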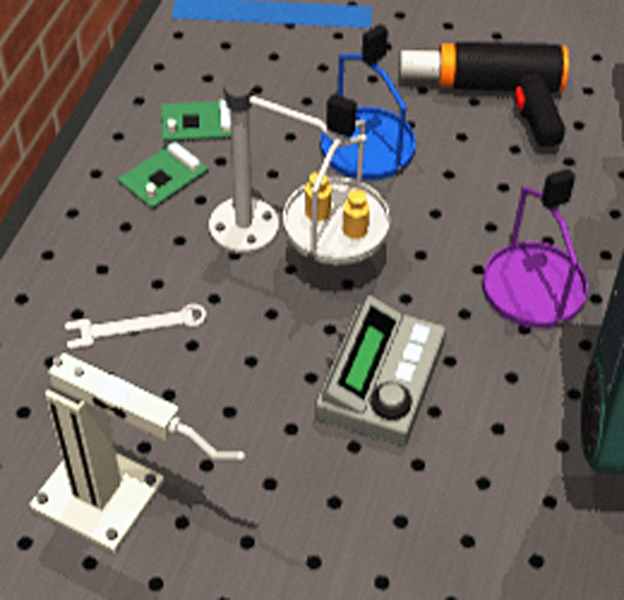

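View pics/b.png

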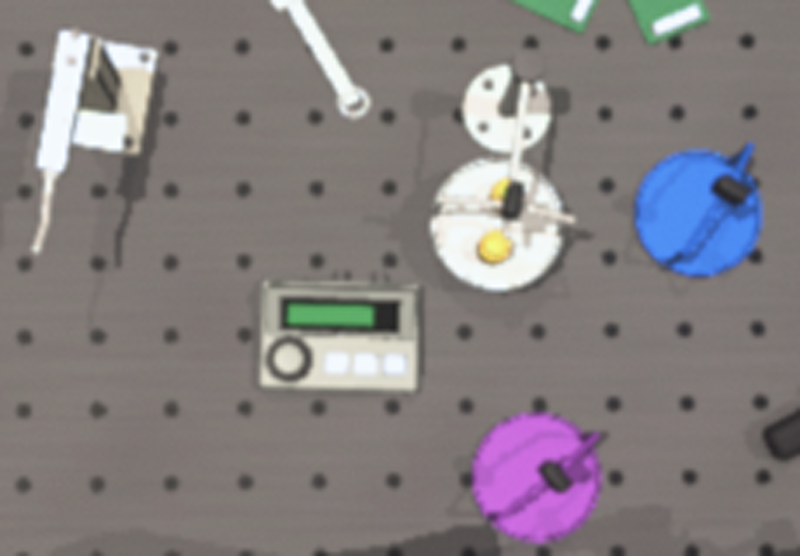

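```bash
cat >> h.py <<'E'
from scipy.spatial.transform import Rotation as R
def cam(c):
    r=read_camera(c);return r
def ray(r,uv):
    V=r["view"];d=V[:3,:3].T@np.linalg.inv(r["intrinsics"])@[uv[0],uv[1],1];o=-V[:3,:3].T@V[:3,3];return o,d/np.linalg.norm(d)
def atz(r,uv,z):
    o,d=ray(r,uv);return o+d*(z-o[2])/d[2]
def tri(*rs):
    A=0;b=0
    for o,d in rs:
        P=np.eye(3)-np.outer(d,d);A=A+P;b=b+P@o
    return np.linalg.solve(A,b)
def toolcam(o,H):
    q=o["tcp_rot"];T=np.eye(4);T[:3,:3]=R.from_quat([q[1],q[2],q[3],q[0]]).as_matrix();T[:3,3]=o["eef_pos"];return np.linalg.inv(T@H)
def wristcam():
    o=get_obs();r=read_camera("wrist");r["view"]=toolcam(o,r["hand_eye"]);return r
E
python3 - <<'E'
from h import *
np.set_printoptions(precision=1,suppress=True)
s=cam("side");t=cam("top")
S=lambda u,v:(190+u/2.4,125+v/2.4);T=lambda u,v:(220+u/3.478,185+v/3.478)
print("grip",tri(ray(s,S(341,115)),ray(t,T(512,200))),atz(s,S(341,115),255),atz(t,T(512,200),255))
print("key",atz(s,S(395,398),58),atz(t,T(289,358),58))
print("nose",tri(ray(s,S(243,456)),ray(t,T(36,252))),atz(s,S(243,456),236),atz(t,T(36,252),236))
a,b=atz(t,T(73,31),243),atz(t,T(53,170),243);d=(b-a)/np.linalg.norm(b-a);print("bar",a,b,d,"saddle",a+175*d,b+45*d)
a,b=atz(t,T(527,83),224),atz(t,T(515,190),224);print("shank",a,b,(b-a)/np.linalg.norm(b-a))
a,b=atz(s,S(62,362),243),atz(s,S(168,425),243);print("bar side",a,b,(b-a)/np.linalg.norm(b-a))
d=silhouettes("cell_stand","top")
w=wristcam();print(w["hand_eye"].round(2).tolist());cv2.imwrite("pics/w0.png",w["color"])
E
```

```text
grip [ 545.6 -179.2  254.2] [ 545.4 -178.4  255. ] [ 545.5 -179.1  255. ]
key [410.7  35.6  58. ] [416.  28.  58.]
nose [506.1 256.1 231.5] [505.4 258.6 236. ] [505.2 255.4 236. ]
bar [709.3 221.4 243. ] [579.8 239.3 243. ] [-1.   0.1  0. ] saddle [535.9 245.3 243. ] [535.2 245.4 243. ]
shank [ 659.2 -198.4  224. ] [ 558.9 -184.9  224. ] [-1.   0.1  0. ]
bar side [702.3 219.  243. ] [580.3 253.1 243. ] [-1.   0.3  0. ]
[[-0.0, -0.96, -0.28, 80.64], [1.0, -0.0, -0.0, 0.94], [0.0, -0.28, 0.96, -170.36], [0.0, 0.0, 0.0, 1.0]]
```

```bash
python3 -m creep '[{"offset":[0,0,-5.9]},{"offset":[0,0,-5.9]},{"offset":[4.55,-2.01,0]},{"offset":[4.55,-2.01,0]},{"offset":[4.55,-2.01,0]},{"offset":[4.55,-2.01,0]},{"offset":[4.55,-2.01,0]},{"offset":[4.55,-2.01,0]},{"offset":[4.55,-2.01,0]},{"offset":[4.55,-2.01,0]},{"offset":[4.55,-2.01,0]},{"offset":[4.55,-2.01,0]},{"offset":[0,0,0],"roll":0.157},{"offset":[0,0,0],"roll":0.157},{"offset":[0,0,0],"roll":0.157},{"offset":[0,0,0]},{"offset":[0,0,0]}]' 9.4
cat > w.py <<'E'
from h import *
import sys
w=wristcam();o=get_obs();print(o["eef_pos"].round(1),o["tcp_rot"].round(4),o["qpos"].round(2));cv2.imwrite(sys.argv[1],w["color"]);np.savez("w.npz",view=w["view"],intrinsics=w["intrinsics"])
for n in sys.argv[2:]:
    for d in find_in(n,"wrist")[:2]:print(n,round(d["confidence"],2),np.round(d["box"]).tolist())
E
python3 w.py pics/w1.png carrier_grip weight_a
```

```text
[ 181.2 -519.3  213.5] [ 0.      0.9859  0.1671 -0.    ] [-1.34  0.09  1.37 -0.    1.68 -0.1 ]
carrier_grip 0.63 [37.0, 15.0, 74.0, 29.0]$[0]: bad value
```

View pics/w1.png

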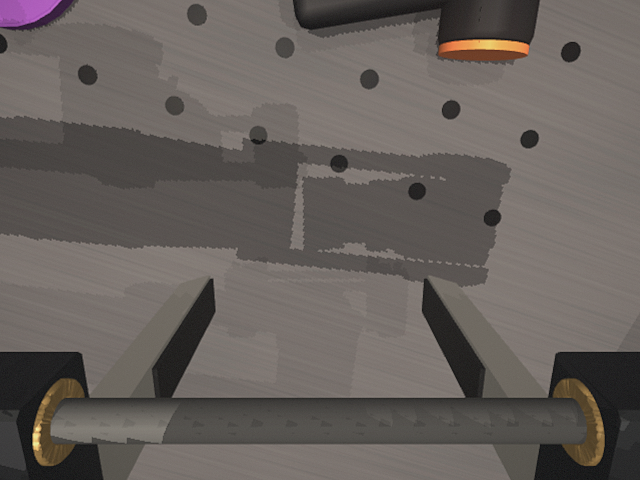

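The arm hadn't moved: the call was refused because a row lacked "roll". The picture shows the open jaws (pads at columns 210 and 425, row 280) over bare table, with the heat gun at the top.

```bash
python3 -m creep '[{"offset":[0,0,-5.9],"roll":0},{"offset":[0,0,-5.9],"roll":0},{"offset":[4.55,-2.01,0],"roll":0},{"offset":[4.55,-2.01,0],"roll":0},{"offset":[4.55,-2.01,0],"roll":0},{"offset":[4.55,-2.01,0],"roll":0},{"offset":[4.55,-2.01,0],"roll":0},{"offset":[4.55,-2.01,0],"roll":0},{"offset":[4.55,-2.01,0],"roll":0},{"offset":[4.55,-2.01,0],"roll":0},{"offset":[4.55,-2.01,0],"roll":0},{"offset":[4.55,-2.01,0],"roll":0},{"offset":[0,0,0],"roll":0.157},{"offset":[0,0,0],"roll":0.157},{"offset":[0,0,0],"roll":0.157},{"offset":[0,0,0],"roll":0},{"offset":[0,0,0],"roll":0}]' 9.4
python3 w.py pics/w2.png carrier_grip weight_a
```

```text
time: 3.58
eef_pos: [544.6, -179.6, 331.5]
tcp_rot: [0.0, 0.998, -0.066, 0.0]
contact_force: [0.1, 0.0, 0.7]
width: 94.2
finger_force: 0.0
[ 544.6 -179.6  331.5] [ 0.      0.9978 -0.0667  0.    ] [-0.42  0.15  1.07 -0.    1.92  1.29]
carrier_grip 0.96 [541.0, 145.0, 196.0, 134.0]
carrier_grip 0.94 [316.0, 207.0, 174.0, 155.0]
weight_a 0.73 [322.0, 170.0, 30.0, 34.0]
weight_a 0.56 [315.0, 215.0, 29.0, 16.0]
```

View pics/w2.png

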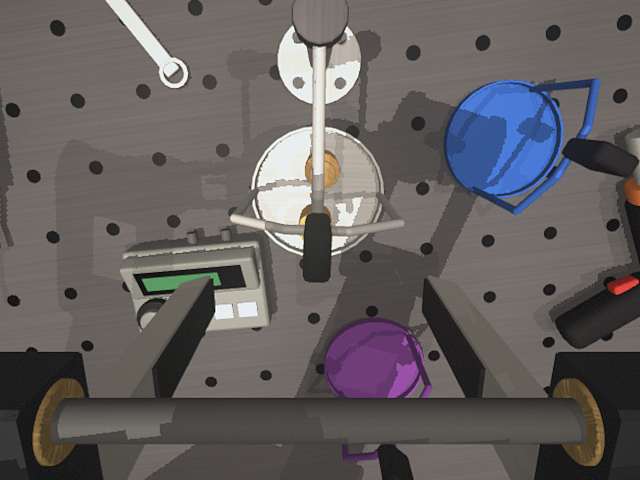

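The orange weights and white carrier lie ahead. The black grip spans columns 303–331, rows 213–283. The shank is vertical in the image at column 320, and the bail tilts about 2° from (232,217) to (403,223).

```bash
python3 - <<'E'
from h import *
w=dict(np.load("w.npz"));print(w["intrinsics"].round(1).tolist())
T=np.linalg.inv(toolcam(get_obs(),np.eye(4)))
def t(p):q=T[:3,:3].T@(p-T[:3,3]);return q.round(1)
T=np.linalg.inv(toolcam(get_obs(),np.eye(4)));T=np.eye(4);o=get_obs();q=o["tcp_rot"];T[:3,:3]=R.from_quat([q[1],q[2],q[3],q[0]]).as_matrix();T[:3,3]=o["eef_pos"]
print("top near edge",t(atz(w,(317.5,283),278)))
print("bail ends z=193+.",t(atz(w,(232,217),193)),t(atz(w,(403,223),193)))
print("bail",t(atz(w,(318,229),220)),"post axis top",t(atz(w,(320,15),244)),"shank",t(atz(w,(319,100),220)))
print("pads",[t(ray(w,u)[0]+0) for u in [(0,0)]])
E
```

```text
[[430.3, 0.0, 318.2], [0.0, 430.3, 233.1], [0.0, 0.0, 1.0]]
top near edge [-12.2  -0.   53.5]
bail ends z=193+. [  4.8 -63.4 138.5] [  0.3  63.2 138.5]
bail [  3.1   0.2 111.5] post axis top [130.6   1.2  87.5] shank [ 86.9   0.7 111.5]
pads [array([  81. ,    0.5, -170.3])]
```

```bash
python3 -m creep '[{"offset":[0.3,0,2],"roll":0.036},{"offset":[0,0,2],"roll":0},{"offset":[0,0,2],"roll":0},{"offset":[0,0,1.5],"roll":0},{"offset":[0,0,1],"roll":0},{"offset":[0,0,0],"roll":0}]' && python3 -m creep '[{"offset":[0,0,0],"roll":0},{"offset":[0,0,0],"roll":0},{"offset":[0,0,0],"roll":0},{"offset":[0,0,0],"roll":0},{"offset":[0,0,0],"roll":0},{"offset":[0,0,0],"roll":0},{"offset":[0,0,0],"roll":0},{"offset":[0,0,0],"roll":0}]' 1.2 35
python3 w.py pics/w3.png carrier_grip weight_a
```

```text
time: 4.47
eef_pos: [547.3, -179.9, 245.8]
tcp_rot: [-0.0, 0.996, -0.085, -0.001]
contact_force: [-0.2, 0.1, -0.2]
width: 93.8
finger_force: 0.0
time: 5.48
eef_pos: [547.6, -180.0, 246.5]
tcp_rot: [0.0, 0.996, -0.086, 0.0]
contact_force: [0.2, 0.2, 0.3]
width: 17.9
finger_force: 1.7
[ 547.7 -179.1  246.6] [-1.000e-03  9.964e-01 -8.510e-02  1.000e-04] [-0.42  0.14  1.24  0.    1.75  1.33]
carrier_grip 0.95 [317.0, 256.0, 234.0, 248.0]
carrier_grip 0.87 [552.0, 150.0, 175.0, 172.0]
weight_a 0.65 [319.0, 248.0, 41.0, 40.0]
weight_a 0.57 [323.0, 188.0, 43.0, 51.0]
```

View pics/w3.png

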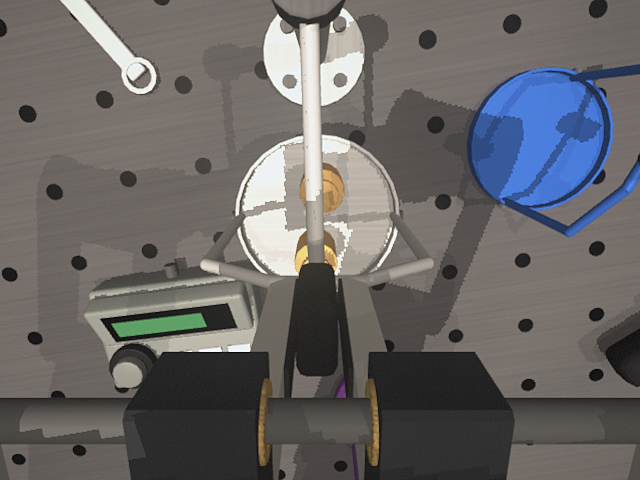

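Jaws are on either side of the grip (columns 298–340, rows 265–375), still closing. I'll finish closing and then lift.

```bash
python3 -m creep '[{"offset":[0,0,0],"roll":0},{"offset":[0,0,0],"roll":0},{"offset":[0,0,0],"roll":0},{"offset":[0,0,0],"roll":0}]' && python3 -m creep '[{"offset":[0,0,-0.2],"roll":0},{"offset":[0,0,-0.4],"roll":0},{"offset":[0,0,-0.6],"roll":0},{"offset":[0,0,-0.8],"roll":0},{"offset":[0,0,-0.8],"roll":0},{"offset":[0,0,-0.8],"roll":0},{"offset":[0,0,-0.6],"roll":0},{"offset":[0,0,-0.4],"roll":0},{"offset":[0,0,-0.2],"roll":0},{"offset":[0,0,0],"roll":0},{"offset":[0,0,0],"roll":0},{"offset":[0,0,0],"roll":0}]'
python3 w.py pics/w4.png carrier_grip weight_a
```

```text
time: 6.12
eef_pos: [547.8, -178.8, 246.6]
tcp_rot: [-0.001, 0.996, -0.085, 0.0]
contact_force: [1.0, 6.0, 1.0]
width: 15.9
finger_force: 35.0
time: 7.62
eef_pos: [547.5, -179.9, 294.2]
tcp_rot: [-0.0, 0.996, -0.085, -0.0]
contact_force: [0.2, 0.2, -6.6]
width: 15.5
finger_force: 35.0
[ 547.5 -180.   294.2] [-1.000e-04  9.963e-01 -8.550e-02 -2.000e-04] [-0.42  0.15  1.15 -0.    1.85  1.33]
carrier_grip 0.83 [319.0, 256.0, 238.0, 245.0]
carrier_grip 0.68 [379.0, 365.0, 98.0, 62.0]
weight_a 0.96 [325.0, 187.0, 40.0, 50.0]
weight_a 0.66 [320.0, 251.0, 42.0, 38.0]
```

View pics/w4.png

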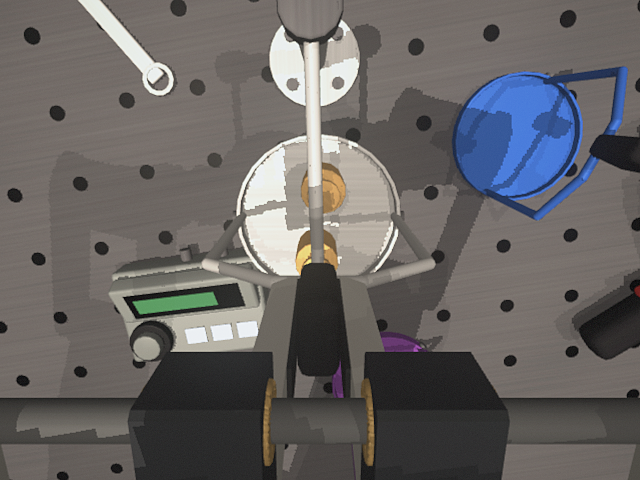

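Lifted about 48 mm: the carrier is level, with the weights standing at (325,187) and (320,251). Next I go out over the nose, then across to a standoff at the cell.

```bash
python3 -m creep '[{"offset":[-0.3,0,0],"roll":0},{"offset":[-0.6,0,0],"roll":0},{"offset":[-0.9,0,0],"roll":0},{"offset":[-1.1,0,0],"roll":0},{"offset":[-1.2,0,0],"roll":0},{"offset":[-1.1,0,0],"roll":0},{"offset":[-0.9,0,0],"roll":0},{"offset":[-0.6,0,0],"roll":0},{"offset":[-0.3,0,0],"roll":0},{"offset":[0,0,0],"roll":0},{"offset":[0,0,0],"roll":0}]' && python3 -m creep '[{"offset":[-0.11,-0.5,0],"roll":0},{"offset":[-0.22,-1,0],"roll":0},{"offset":[-0.33,-1.5,0],"roll":0},{"offset":[-0.44,-2,0],"roll":0},{"offset":[-0.55,-2.5,0],"roll":0},{"offset":[-0.6,-2.7,0],"roll":0},{"offset":[-0.6,-2.7,0],"roll":0},{"offset":[-0.6,-2.7,0],"roll":0},{"offset":[-0.6,-2.7,0],"roll":0},{"offset":[-0.6,-2.7,0],"roll":0},{"offset":[-0.6,-2.7,0],"roll":0},{"offset":[-0.6,-2.7,0],"roll":0},{"offset":[-0.6,-2.7,0],"roll":0},{"offset":[-0.6,-2.7,0],"roll":0},{"offset":[-0.6,-2.7,0],"roll":0},{"offset":[-0.55,-2.5,0],"roll":0},{"offset":[-0.44,-2,0],"roll":0},{"offset":[-0.33,-1.5,0],"roll":0},{"offset":[-0.22,-1,0],"roll":0},{"offset":[-0.11,-0.5,0],"roll":0}]' && python3 -m creep '[{"offset":[0,0,0],"roll":0},{"offset":[0,0,0],"roll":0},{"offset":[0,0,0],"roll":0}]'
python3 w.py pics/w5.png cell_stand weight_a
```

```text
time: 9.15
eef_pos: [478.8, -168.1, 294.4]
tcp_rot: [0.0, 0.996, -0.085, 0.0]
contact_force: [0.8, 0.1, -7.0]
width: 15.7
finger_force: 35.0
time: 11.65
eef_pos: [458.3, 262.0, 294.4]
tcp_rot: [0.0, 0.996, -0.085, -0.0]
contact_force: [-0.1, -0.4, -7.2]
width: 15.8
finger_force: 35.0
time: 12.02
eef_pos: [458.6, 261.1, 294.5]
tcp_rot: [0.0, 0.996, -0.086, 0.0]
contact_force: [0.2, -0.2, -7.3]
width: 15.6
finger_force: 35.0
[458.6 261.2 294.5] [ 1.000e-04  9.963e-01 -8.590e-02  1.000e-04] [ 0.41  0.04  1.27 -0.    1.84  2.15]
cell_stand 0.55 [311.0, 87.0, 52.0, 173.0]
weight_a 0.71 [320.0, 250.0, 41.0, 41.0]
weight_a 0.69 [321.0, 187.0, 40.0, 50.0]
```

View pics/w5.png

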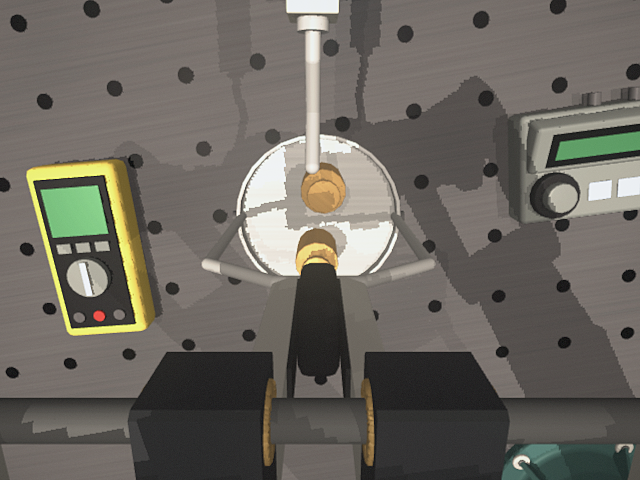

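The hook of the cell is straight ahead: shank at column 313, nose tip at (313,172), bar end near row 12. The weights are still standing, and the round key shows at (562,195).

```bash
python3 - <<'E'
from h import *
w=dict(np.load("w.npz"));T=np.eye(4);o=get_obs();q=o["tcp_rot"];T[:3,:3]=R.from_quat([q[1],q[2],q[3],q[0]]).as_matrix();T[:3,3]=o["eef_pos"]
def t(p):return (T[:3,:3].T@(p-T[:3,3])).round(1),p.round(1)
print("nose",t(atz(w,(313,172),234)));print("shank",t(atz(w,(313.5,60),222)));print("bar end",t(atz(w,(313,12),240)))
print("key",t(atz(w,(562,194),58)))
E
```

```text
nose (array([49. , -2.2, 60.5]), array([507.2, 255.1, 234. ]))
shank (array([106.3,  -1.8,  72.5]), array([563.6, 245. , 222. ]))
bar end (array([125.6,  -1.8,  54.5]), array([582.7, 241.6, 240. ]))
key (array([  3.3, 234.1, 236.5]), array([421.8,  30.1,  58. ]))
```

```bash
python3 -m creep '[{"offset":[0.2,-0.1,0],"roll":0},{"offset":[0.5,-0.1,0],"roll":0},{"offset":[0.8,0,0],"roll":0},{"offset":[1,0,0],"roll":0},{"offset":[1.1,0,0],"roll":0},{"offset":[1.1,0,0],"roll":0},{"offset":[1,0,0],"roll":0},{"offset":[0.9,0,0],"roll":0},{"offset":[0.7,0,0],"roll":0},{"offset":[0.5,0,0],"roll":0},{"offset":[0.3,0,0],"roll":0},{"offset":[0,0,0],"roll":0},{"offset":[0,0,0],"roll":0},{"offset":[0,0,0],"roll":0}]' && python3 -m creep '[{"offset":[0,0,0.2],"roll":0},{"offset":[0,0,0.4],"roll":0},{"offset":[0,0,0.5],"roll":0},{"offset":[0,0,0.6],"roll":0},{"offset":[0,0,0.6],"roll":0},{"offset":[0,0,0.5],"roll":0},{"offset":[0,0,0.4],"roll":0},{"offset":[0,0,0.3],"roll":0},{"offset":[0,0,0.2],"roll":0},{"offset":[0,0,0],"roll":0},{"offset":[0,0,0],"roll":0}]'
python3 w.py pics/w6.png weight_a; python3 - <<'E'
import cv2
from h import *
s=read_camera("side")["color"]
cv2.imwrite("pics/s6.png",cv2.resize(s[260:390,200:340],(646,600),interpolation=cv2.INTER_CUBIC))
E
```

```text
time: 13.92
eef_pos: [538.5, 249.9, 294.6]
tcp_rot: [0.0, 0.996, -0.085, 0.0]
contact_force: [0.1, 0.3, -7.7]
width: 15.7
finger_force: 35.0
time: 15.3
eef_pos: [538.8, 249.8, 257.7]
tcp_rot: [-0.0, 0.996, -0.086, 0.0]
contact_force: [-0.0, 0.8, -7.6]
width: 15.4
finger_force: 35.0
[538.8 249.8 257.7] [-1.000e-04  9.963e-01 -8.550e-02  3.000e-04] [ 0.34  0.18  1.18 -0.    1.78  2.08]
weight_a 0.69 [317.0, 250.0, 42.0, 41.0]
```

View pics/s6.png

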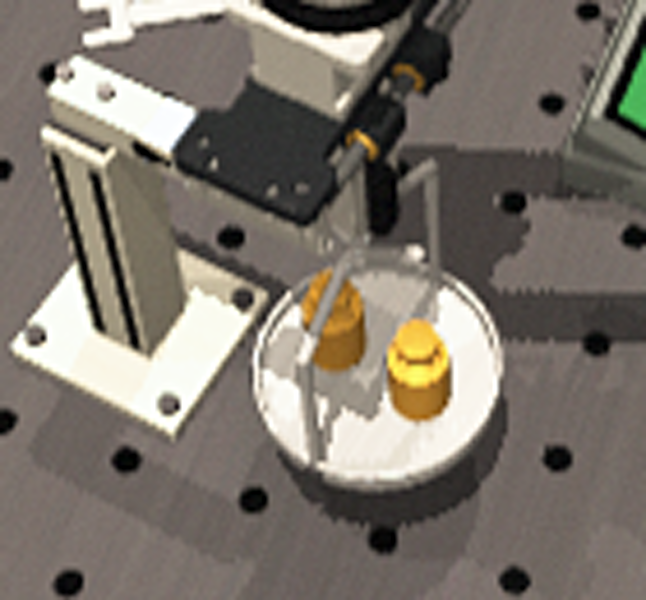

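View pics/w6.png

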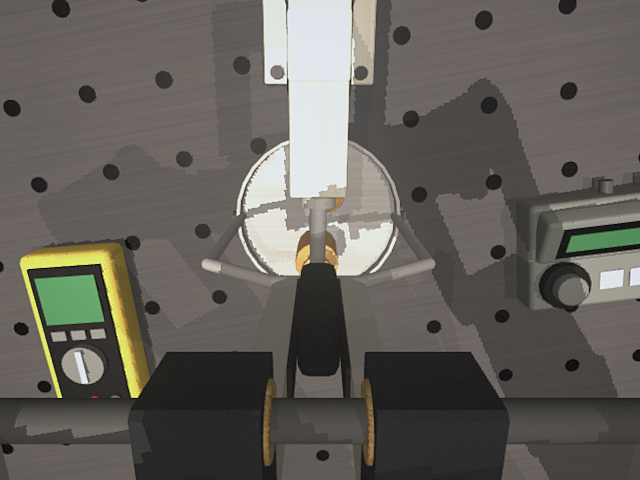

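Side view: both weights are standing, and the nose tip at (412,258) is on the robot side of the bail. Wrist view: bar end at row 197 and shank at column 318, in line with the grip. Lowering the rest.

```bash
python3 -m creep '[{"offset":[0,0,0.15],"roll":0},{"offset":[0,0,0.2],"roll":0},{"offset":[0,0,0.2],"roll":0},{"offset":[0,0,0.15],"roll":0},{"offset":[0,0,0.1],"roll":0},{"offset":[0,0,0.1],"roll":0},{"offset":[0,0,0],"roll":0},{"offset":[0,0,0],"roll":0}]'; python3 -m creep '[{"offset":[0,0,0.1],"roll":0},{"offset":[0,0,0.1],"roll":0},{"offset":[0,0,0],"roll":0},{"offset":[0,0,0],"roll":0}]'
```

```text
time: 16.45
eef_pos: [538.7, 249.8, 248.5]
tcp_rot: [0.0, 0.996, -0.086, 0.0]
contact_force: [-0.1, 0.8, -6.6]
width: 16.0
finger_force: 35.0
time: 16.95
eef_pos: [538.7, 249.9, 247.0]
tcp_rot: [-0.0, 0.996, -0.085, 0.0]
contact_force: [0.1, -0.3, -3.6]
width: 15.9
finger_force: 35.0
```

```bash
python3 -m creep '[{"offset":[0,0,0.05],"roll":0},{"offset":[0,0,0.05],"roll":0},{"offset":[0,0,0],"roll":0},{"offset":[0,0,0],"roll":0}]'
```

```text
time: 17.45
eef_pos: [538.8, 249.8, 246.7]
tcp_rot: [-0.0, 0.996, -0.086, 0.001]
contact_force: [-2.0, -1.2, 2.8]
width: 15.8
finger_force: 35.0
```

```bash
python3 -m creep '[{"offset":[0,0,0],"roll":0},{"offset":[0,0,0],"roll":0},{"offset":[0,0,0],"roll":0},{"offset":[0,0,0],"roll":0}]' - 5; python3 -m creep '[{"offset":[0,0,0],"roll":0},{"offset":[0,0,0],"roll":0},{"offset":[0,0,0],"roll":0},{"offset":[0,0,0],"roll":0}]' 2.4;  python3 -m creep '[{"offset":[0,0,0],"roll":0},{"offset":[0,0,0],"roll":0},{"offset":[0,0,0],"roll":0},{"offset":[0,0,0],"roll":0}]' 5
python3 w.py pics/w7.png carrier_grip weight_a
```

```text
time: 17.95
eef_pos: [539.0, 250.0, 246.5]
tcp_rot: [-0.0, 0.996, -0.085, 0.001]
contact_force: [-1.4, 0.1, 5.3]
width: 16.1
finger_force: 5.0
time: 18.45
eef_pos: [538.7, 249.8, 245.1]
tcp_rot: [0.0, 0.996, -0.086, -0.0]
contact_force: [1.2, -0.8, -0.3]
width: 24.0
finger_force: 0.0
time: 18.95
eef_pos: [538.7, 249.8, 245.5]
tcp_rot: [0.0, 0.996, -0.085, 0.0]
contact_force: [0.3, 0.6, -0.9]
width: 50.1
finger_force: 0.0
[538.7 249.8 245.5] [ 0.      0.9963 -0.0855  0.    ] [ 0.34  0.18  1.2  -0.    1.76  2.08]
carrier_grip 0.65 [578.0, 296.0, 35.0, 36.0]
weight_a 0.93 [318.0, 253.0, 40.0, 38.0]
```

```bash
python3 -m creep '[{"offset":[0,0,-0.5],"roll":0},{"offset":[0,0,-1],"roll":0},{"offset":[0,0,-1.5],"roll":0},{"offset":[0,0,-2],"roll":0},{"offset":[0,0,-2],"roll":0},{"offset":[0,0,-2],"roll":0}]' && python3 -m creep '[{"offset":[-0.68,1.98,0],"roll":0},{"offset":[-0.68,1.98,0],"roll":0},{"offset":[-0.68,1.98,0],"roll":0},{"offset":[-0.68,1.98,0],"roll":0},{"offset":[-0.68,1.98,0],"roll":0},{"offset":[-0.68,1.98,0],"roll":0},{"offset":[-0.68,1.98,0],"roll":0},{"offset":[-0.68,1.98,0],"roll":0},{"offset":[-0.68,1.98,0],"roll":0},{"offset":[-0.68,1.98,0],"roll":0},{"offset":[-0.68,1.98,0],"roll":0},{"offset":[-0.68,1.98,0],"roll":0},{"offset":[0,0,4],"roll":0},{"offset":[0,0,4],"roll":0},{"offset":[0,0,4],"roll":0},{"offset":[0,0,4],"roll":0},{"offset":[0,0,0],"roll":0},{"offset":[0,0,0],"roll":0}]' 0 20
python3 w.py pics/w8.png record_key; python3 - <<'E'
import cv2
from h import *
s=read_camera("side")["color"];w=cv2.imread("pics/w8.png")
cv2.imwrite("pics/s8.png",np.hstack([cv2.resize(s[260:390,200:340],(400,371),interpolation=cv2.INTER_CUBIC),cv2.resize(w,(400,371))]))
E
```

```text
time: 19.85
eef_pos: [538.8, 249.9, 337.6]
tcp_rot: [-0.0, 0.996, -0.085, 0.001]
contact_force: [0.3, -0.2, 0.4]
width: 50.0
finger_force: 0.0
time: 22.1
eef_pos: [418.5, 29.2, 177.2]
tcp_rot: [0.0, 0.996, -0.086, 0.001]
contact_force: [0.8, -0.5, 1.0]
width: 0.2
finger_force: 0.0
[419.   29.3 177.8] [ 0.      0.9963 -0.0856  0.002 ] [-0.07 -0.2   1.72 -0.    1.62  1.68]
record_key 0.82 [320.0, 230.0, 42.0, 44.0]
```

View pics/s8.png

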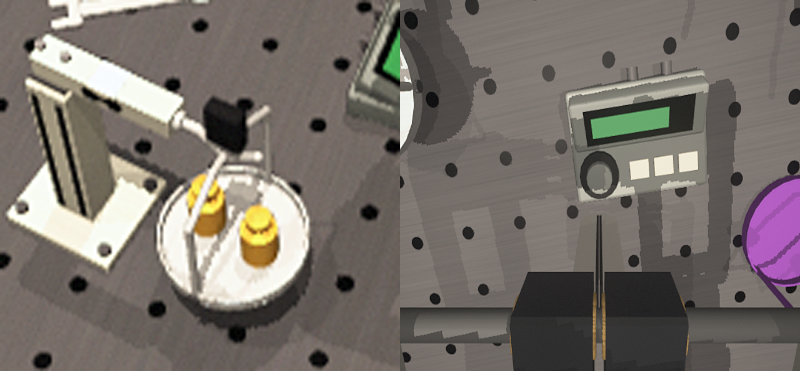

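Left: the carrier hangs level on the cell hook with both weights standing. Right: the key sits at about wrist pixel (319,228). I'll compute its offset and check that the carrier is still.

```bash
python3 - <<'E'
from h import *
w=dict(np.load("w.npz"));T=np.eye(4);o=get_obs();q=o["tcp_rot"];T[:3,:3]=R.from_quat([q[1],q[2],q[3],q[0]]).as_matrix();T[:3,3]=o["eef_pos"]
p=atz(w,(319.5,228),58);print("key",(T[:3,:3].T@(p-T[:3,3])).round(1),p.round(1))
f=[]
for i in range(8):f.append(read_camera("side")["color"][260:390,200:340].astype(int))
print([int((abs(f[0]-g).max(2)>25).sum()) for g in f[1:]],get_obs()["eef_pos"].round(1))
E
```

```text
key [  0.9   1.5 119.9] [420.2  27.7  58. ]
[1, 4, 4, 6, 5, 9, 8] [417.8  29.6 175.6]
```

```bash
python3 -m creep '[{"offset":[0.1,0.1,2],"roll":0},{"offset":[0,0,3],"roll":0},{"offset":[0,0,2.5],"roll":0},{"offset":[0,0,1.5],"roll":0},{"offset":[0,0,1],"roll":0},{"offset":[0,0,0],"roll":0},{"offset":[0,0,0],"roll":0},{"offset":[0,0,0],"roll":0}]'
python3 - <<'E'
from h import *
f=[]
for i in range(14):f.append(read_camera("side")["color"][260:390,200:340].astype(int))
print([int((abs(f[0]-g).max(2)>25).sum()) for g in f[1:]],get_obs()["eef_pos"].round(1))
w=wristcam();w0=w
for d in find_in("record_key","wrist")[:2]:print(round(d["confidence"],2),np.round(d["box"]).tolist(),atz(w,d["box"][:2],58).round(1))
E
```

```text
time: 23.65
eef_pos: [419.3, 28.4, 76.4]
tcp_rot: [0.0, 0.996, -0.086, 0.001]
contact_force: [-0.5, -0.1, 0.3]
width: 0.3
finger_force: 0.0
[3, 4, 6, 14, 14, 19, 19, 17, 19, 18, 21, 22, 21] [418.6  28.4  75.4]
0.62 [317.0, 270.0, 65.0, 36.0] [427.8  27.   58. ]
```

```bash
for i in 1 2 3; do python3 -m creep '[{"offset":[0,0,0],"roll":0},{"offset":[0,0,0],"roll":0},{"offset":[0,0,0],"roll":0},{"offset":[0,0,0],"roll":0},{"offset":[0,0,0],"roll":0},{"offset":[0,0,0],"roll":0},{"offset":[0,0,0],"roll":0},{"offset":[0,0,0],"roll":0},{"offset":[0,0,0],"roll":0},{"offset":[0,0,0],"roll":0},{"offset":[0,0,0],"roll":0},{"offset":[0,0,0],"roll":0},{"offset":[0,0,0],"roll":0},{"offset":[0,0,0],"roll":0},{"offset":[0,0,0],"roll":0},{"offset":[0,0,0],"roll":0}]'|head -2; done
python3 - <<'E'
from h import *
f=[]
for i in range(24):f.append(read_camera("side")["color"][260:390,200:340].astype(int))
print([int((abs(f[0]-g).max(2)>25).sum()) for g in f[1:]],get_obs()["eef_pos"].round(1))
ys,xs=np.where(abs(f[0]-f[-1]).max(2)>25);print(list(zip(xs,ys)))
E
```

```text
time: 26.45
eef_pos: [418.6, 28.4, 75.4]
time: 28.45
eef_pos: [418.6, 28.4, 75.4]
time: 30.45
eef_pos: [418.6, 28.4, 75.5]
[0, 0, 0, 0, 0, 0, 0, 0, 0, 0, 0, 0, 0, 0, 0, 0, 0, 0, 0, 0, 0, 0, 0] [418.6  28.4  75.5]
[]
```

Completely still now. Pressing.

```bash
python3 -m creep '[{"offset":[0.1,0,0.4],"roll":0},{"offset":[0,0,0.4],"roll":0},{"offset":[0,0,0.3],"roll":0},{"offset":[0,0,0.2],"roll":0},{"offset":[0,0,0.2],"roll":0},{"offset":[0,0,0],"roll":0},{"offset":[0,0,0],"roll":0}]'
```

```text
time: 32.52
eef_pos: [419.5, 28.2, 60.7]
tcp_rot: [0.0, 0.996, -0.085, -0.0]
contact_force: [-2.2, -0.2, 4.0]
width: 0.8
finger_force: 2.3
```

```bash
python3 -m creep '[{"offset":[0,0,0.1],"roll":0},{"offset":[0,0,0.1],"roll":0},{"offset":[0,0,0],"roll":0},{"offset":[0,0,0],"roll":0}]'
```

```text
time: 33.02
eef_pos: [419.6, 28.2, 60.1]
tcp_rot: [0.0, 0.996, -0.085, 0.0]
contact_force: [-5.9, 0.6, 12.7]
width: 0.6
finger_force: 6.3
```

The force is 12.7 N, well above the 5 N spring, and travel has stopped, so the key is bottomed. Releasing.

```bash
python3 -m creep '[{"offset":[0,0,-0.5],"roll":0},{"offset":[0,0,-0.7],"roll":0},{"offset":[0,0,-1.5],"roll":0},{"offset":[0,0,-3],"roll":0},{"offset":[0,0,-4],"roll":0},{"offset":[0,0,-4],"roll":0},{"offset":[0,0,0],"roll":0},{"offset":[0,0,0],"roll":0},{"offset":[0,0,0],"roll":0},{"offset":[0,0,0],"roll":0}]'
python3 w.py pics/w9.png record_key; python3 - <<'E'
import cv2
from h import *
s=read_camera("side")["color"];w=cv2.imread("pics/w9.png")
cv2.imwrite("pics/s9.png",np.hstack([cv2.resize(s[260:390,200:340],(400,371),interpolation=cv2.INTER_CUBIC),cv2.resize(w,(400,371))]))
E
```

```text
time: 34.28
eef_pos: [418.9, 28.3, 194.1]
tcp_rot: [0.0, 0.996, -0.085, -0.001]
contact_force: [0.6, 0.8, 0.0]
width: 0.6
finger_force: 0.0
[419.   28.3 194.3] [ 1.000e-04  9.963e-01 -8.550e-02 -1.100e-03] [-0.07 -0.2   1.68 -0.    1.66  1.67]
record_key 0.58 [317.0, 224.0, 42.0, 44.0]
```

View pics/s9.png

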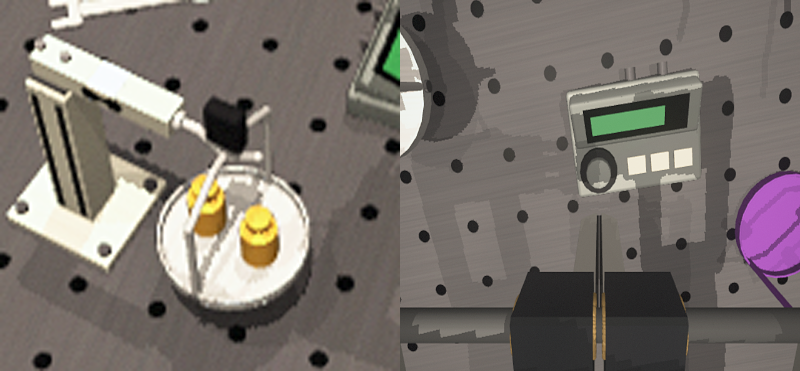

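The carrier hangs level with both weights standing, the key is up again, and the robot is touching nothing.

```bash
python3 -c "from cell import *;print(finish_job())"
```

```text
the job is handed in; nothing more can be done
None
```

The carrier hangs still on the load cell's hook with both weights standing, the round key was then pressed fully down and let up, and the job was handed in at about 34 s (no verdict was returned).

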